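# Fit the bayonet filler cap on the power-pack tank

### The job

Swing the round dust cover off the filler neck of the grey power-pack tank until it is clear of the neck, then fit the yellow filler cap: set its two lugs through the slots of the neck, push it down against the spring and turn it clockwise until it locks. Let go so that it stands locked and upright in the neck, and leave the chisel, the nut and the round bar where they lie.

Things in the scene. Friction and masses are not known exactly. Their poses are not given: they have to be found in the camera images.
- filler_cap: Loose yellow bayonet cap, 0.1 to 0.2 kg, upright on its stem on the bench. Origin: centre of the stem's underside, z up its axis. Steel stem 32 mm across, 0 to 33 mm up; round yellow flange 60 mm across, 33 to 38 mm up (the black seal under it is soft); black bar on top, 37 to 68 mm up, in line with the two lugs along x. Half a turn gives the same cap.
- cap_grip (a point): Point in the cap's upright black grip bar, on the cap's axis, 55 mm above the stem's underside and 13 mm below the bar's top. The bar is 46 mm long along x and 13 mm thick along y: grasp it from above across y.
- cap_lug (a point): Middle of one of the cap's two steel lugs, which stick out of the stem on opposite sides along the cap's +x and -x: each 10 mm wide, out to 24 mm from the axis, from 2 to 8 mm above the stem's underside.
- neck_rim (a point): Centre of the open top of the steel filler neck, a tube 66 mm across, bore 36.6 mm, fixed on the tank; rim 90 mm above the bench. z up; x is the LOCKED direction: the cap is locked with its x along this x (either way round). It goes in with its lugs 60 degrees counterclockwise (from above) of it, in the entry slots, and is turned 60 degrees clockwise.
- neck_slot (a point): In the mouth of one of the neck's two entry slots, at the rim, 22 mm from the neck's axis; the other is opposite. Each is 14 mm wide, reaches out to 26 mm from the axis, and has a white tick on the rim behind it. The lugs are under the lip, free to turn clockwise, once the cap's underside is over 29 mm below the rim; at 33 mm the flange stops on the rim.
- plunger_top (a point): Middle of the top of the brass spring plunger in the neck, 18 mm below the rim when free. It pushes the cap up with 0.9 N per mm (10 N at 29 mm below the rim). The turn ends at a stop up to 0.1 rad past locked; let go there, the cap springs up 2.5 mm into a notch, underside 26.5 mm below the rim, and can no longer turn. Counterclockwise is blocked.
- cover (a joint): Swing angle (rad) of the flat aluminium dust cover about an upright pin on the tank: 0 = over the neck, growing as it swings away counterclockwise seen from above, stop at 1.95. Above 1.2 its disc is clear of the neck. It stays where it is left (friction 0.06 N m).
- cover_knob (a point): On the axis of the upright black knob of the dust cover, 17 mm across and 26 mm high, 10 mm below its top and 16 mm above the disc's upper face. The disc is 60 mm across and 4 mm thick, 1.5 mm above the neck's rim. The knob is 58 mm from the pivot.
- cover_pivot (a point): Point on the upright pivot axis of the dust cover, level with the disc's upper face, 95.5 mm above the bench.
- tank: Fixed grey tank of a power pack, 130 x 190 x 50 mm; origin under its centre, x and y along its sides, z up. A dark electric motor, 104 mm long along x, lies on its +y half (y = 58 mm, up to 112 mm above the bench). Neck at x -12, y -48 mm, cover pivot at x 46, y -48 mm; the cover swings out over the -y side.
- cold_chisel: Bystander: cold chisel, 22 x 173 x 20 mm, lying along its y, loose; origin at the centre of its underside.
- hex_nut: Bystander: large steel hexagon nut, 31 x 35 x 16 mm, loose; origin at the centre of its underside.
- round_bar: Bystander: short round steel bar, 22 x 85 x 22 mm, lying along its y, loose; origin at the centre of its underside.
Things that resemble listed ones, but are neither listed nor needed, are in the scene too. Of the things that look like the filler_cap, the largest one is meant.

How it is judged:
By the outcome, as a careful person would: the job done as asked, in the order asked, and still so for the second after the job is handed in, with the robot touching nothing.
It also fails if it takes over 67 s, if anything falls off the work surface, if the arm or the gripper's body presses on something with over 40 N, if the wrist force passes 120 N, or if a joint passes its speed limit or range.

### The arm

A 6-joint arm with a two-finger parallel gripper is mounted at the origin on a cart in front of the work surface, level with it; the furniture and walls round the work are solid. World frame = base frame: x ahead of the robot, y to its left, z up, the work surface at z = 0. Lengths are in m, angles in rad, forces in N, time in s.
With the tool pointing down it reaches from about 0.325 to 0.9 m from the base axis. Payload 3.5 kg.
Tool frame: the origin (TCP) lies on the front face of the gripper's body, between the roots of the fingers; the fingertips stand 73 mm ahead of it and the grasp point (between the pads) lies 54 mm ahead of it; z points along the fingers, y is the direction in which the jaws open and shut (so a half turn about z gives the same grasp; the last joint's range is limited). The gripper opens to 85 mm and grips with 20 to 120 N. Pads are 22 mm wide; open, the fingers measure 114 mm over their backs; the gripper's body (76 mm by 85 mm) begins 54 mm behind the grasp point. The pads swing forward as they close: fully open they stand 13 mm farther back than shut.
Start: joints at [1.229, 0.276, -0.026, 1.268, 0, 1.467], TCP at [0.148, 0.607, 0.304] pointing down, gripper open.
Joint ranges: [-3.12, 3.12], [-0.85, 1.88], [-1.08, 1.24], [-1.95, 2.15], [-1.57, 1.53], [-3.14, 3.14]. Speed limits (rad/s): [2.57, 2.57, 3.14, 3.14, 3.14, 3.14].

### API

Orientations are given as a unit quaternion [w, x, y, z].
In Python, from plant import r gives the robot as it stands.
- The arm moves only by the tool jog_arm, never from a script. Its argument "rows" is a list of rows, each a list of 7 numbers: the shift along the world's x, y, z in mm, then the turn, a rotation vector about the world's x, y, z in rad, then the opening, from 0 (shut) to 1 (fully open). In form: [[x, y, z, rx, ry, rz, fingers], ...]. A call has 1 to 5 rows; each row shifts and turns the commanded pose from where the row before left it; what a row does not reach is not made up. A row lasts 1/10 s, in which the tool goes at most 50 mm and 8.59 degrees, less where a joint would pass 70% of its speed; a pose out of reach is approached as far as the arm can. A call is refused whole if a number of a shift passes 50 or a number of a turn 0.15, either way. A call with a gripper value outside its range is refused whole. The fingers move at their own pace and stop on an object; "force" is the grip in N (left out, the last holds). Time passes only in rows, so rows that do not move let the fingers close. It gives the time, the measured TCP pose, the force and the opening at its end, in the units of the state.
- r.get_state(): the state, without advancing time (a new reading comes with each control period).
- r.camera(name): name is "side" or "top" or "wrist"; returns the picture (420x560x3 uint8, red, green, blue); there is no depth.
- r.camera_model(name): a dict with "camera_matrix" (3x3 intrinsics, pixels), "camera_from_world" (4x4, takes a point from world to camera coordinates); the wrist camera has in their place "tool_from_camera" (4x4, takes a point from camera to tool coordinates, whose origin is the TCP and whose axes are the flange's). Camera axes: x right, y up, looking along -z (the intrinsics and any distortion apply to the point x, -y, -z); pixel columns grow to the right and rows downward; lengths in m; the calibration is good to about 2 mm. A picture is of the moment at which its call begins: read the wrist's pose just before it. camera_model takes no time and is no camera call.
- r.hand_in(): hands the job in, once; it reports no verdict.
The state is a dict: "time_s": time; "joints": joint angles; "joint_velocities": joint speeds; "tau": joint torques, N m; "position": TCP position; "ee_rot": TCP orientation; "wrist_force": force on the tool from outside, world axes, zero at the start; "wrist_torque": the same for the moment, N m; "finger_gap": finger opening in m.
Only numpy, scipy, OpenCV 4.12 (cv2) and the standard library are available. Lean on these libraries where they do the work, as an engineer would, in place of code of your own. Each camera call takes 0.05 s, during which the arm holds its last target.

## Working session

There is one attempt and no reset: what is moved stays moved. The work goes in short steps, Python scripts to look and compute and a tool call to move; the robot and the scene stay as the last step left them, time stands still between calls to the robot, and variables do not carry over. Pictures are saved under pics/ and viewed, and the job is handed in when it is done.

Besides the shell and the picture viewer there is one more tool, called by a JSON object that holds its "op" and its "data", one argument or row to a line. jog_arm: Moves the arm, as the interface text tells. Its arguments: {"type":"object","properties":{"rows":{"type":"array","items":{"type":"array","items":{"type":"number"}}},"force":{"type":"number"}},"required":["rows"]}

```bash
ls; mkdir -p pics; python3 - <<'E'
from plant import r
import cv2
s=r.get_state();print(s)
for n in ["side","top","wrist"]:
    im=r.camera(n);cv2.imwrite(f"pics/{n}0.png",im[:,:,::-1]);m=r.camera_model(n);print(n,m)
E
```

```text
pics
{'time_s': 0.0, 'joints': array([ 1.22858868e+00,  2.77162890e-01, -2.78731298e-02,  1.26797800e+00,
        1.31768945e-05,  1.46745834e+00]), 'joint_velocities': array([ 1.37306236e-03, -9.86912097e-04,  1.95740582e-04,  1.86314380e-03,
        1.58665294e-03,  2.41815819e-05]), 'tau': array([-1.77470265e-04, -4.45507193e+01,  2.95203978e+01,  1.63971208e-02,
       -9.02365150e-05,  2.01401562e-06]), 'position': array([0.14764344, 0.60668974, 0.30274459]), 'ee_rot': array([-2.51408064e-04,  1.19151016e-01,  9.92875524e-01, -1.07998835e-03]), 'wrist_force': array([-0.232406  ,  0.00950135,  0.72478454]), 'wrist_torque': array([ 0.04256285,  0.0101689 , -0.04149296]), 'finger_gap': 0.08518791576709835}
side {'camera_matrix': array([[519.10170021,   0.        , 280.73325818],
       [  0.        , 519.10170021, 209.04211983],
       [  0.        ,   0.        ,   1.        ]]), 'camera_from_world': array([[ 0.94404658, -0.32958275,  0.01229863, -0.56242478],
       [ 0.16258835,  0.49750923,  0.85208544, -0.02007463],
       [-0.28695135, -0.80240873,  0.5232582 , -1.0629447 ],

[... 347 characters left out ...]
4946268,  0.20536755, -0.54362144],
       [-0.20316787,  0.03000754,  0.978684  , -0.86498862],
       [ 0.        ,  0.        ,  0.        ,  1.        ]])}
wrist {'camera_matrix': array([[303.82277613,   0.        , 285.16776207],
       [  0.        , 303.82277613, 211.66179154],
       [  0.        ,   0.        ,   1.        ]]), 'tool_from_camera': array([[-5.60295608e-04,  9.51308672e-01,  3.08239350e-01,
         7.91105936e-02],
       [ 9.99999632e-01,  7.33224253e-04, -4.45196853e-04,
        -8.43703745e-04],
       [-6.49528194e-04,  3.08238987e-01, -9.51308733e-01,
        -7.01231817e-02],
       [ 0.00000000e+00,  0.00000000e+00,  0.00000000e+00,
         1.00000000e+00]])}
```

View pics/side0.png

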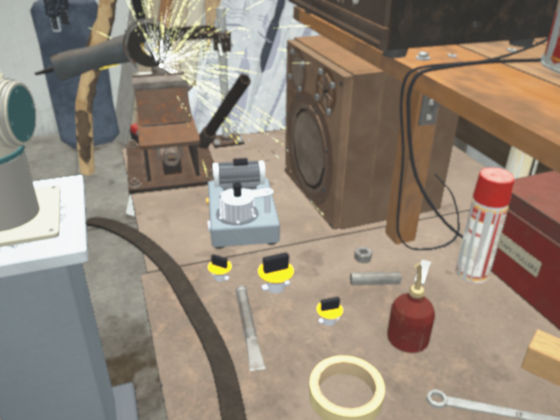

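View pics/top0.png

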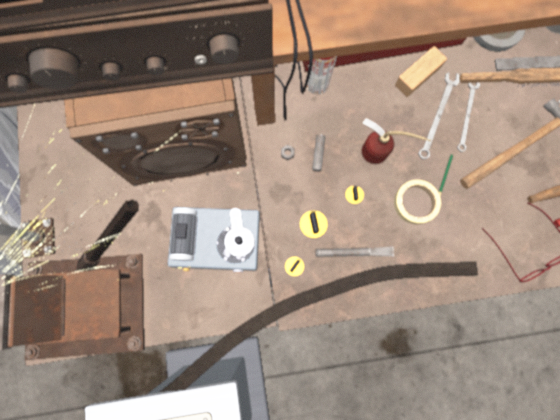

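View pics/wrist0.png

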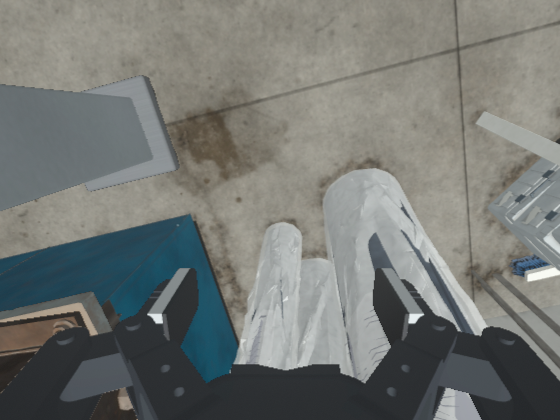

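```bash
cat > h.py <<'E'
import numpy as np, cv2
from scipy.spatial.transform import Rotation as R
from plant import r
def rot(q): return R.from_quat([q[1],q[2],q[3],q[0]])
def cam(name,s=None):
    m=r.camera_model(name);K=np.array(m['camera_matrix'])
    if name=='wrist':
        s=s or r.get_state()
        T=np.eye(4);T[:3,:3]=rot(s['ee_rot']).as_matrix();T[:3,3]=s['position']
        C=T@np.array(m['tool_from_camera'])
    else: C=np.linalg.inv(np.array(m['camera_from_world']))
    return K,C
def ray(kc,px):
    K,C=kc
    d=np.linalg.inv(K)@np.array([px[0],px[1],1.]);d=np.array([d[0],-d[1],-d[2]])
    d=C[:3,:3]@d;return C[:3,3],d/np.linalg.norm(d)
def plane(kc,px,z):
    o,d=ray(kc,px);return o+d*(z-o[2])/d[2]
def proj(kc,p):
    K,C=kc;q=np.linalg.inv(C)@np.append(p,1);q=K@np.array([q[0],-q[1],-q[2]]);return q[:2]/q[2]
def tri(a,b):
    A=np.zeros((3,3));y=np.zeros(3)
    for o,d in (a,b):
        P=np.eye(3)-np.outer(d,d);A+=P;y+=P@o
    p=np.linalg.solve(A,y);return p,[np.linalg.norm((np.eye(3)-np.outer(d,d))@(p-o))*1e3 for o,d in(a,b)]
def tilt():
    s=r.get_state();M=rot(s['ee_rot']).as_matrix();return s,M
def snap(name,fn):
    s=r.get_state();im=r.camera(name)[:,:,::-1].copy();cv2.imwrite('pics/'+fn,im);return s,im,cam(name,s)
def blobs(im,lo,hi,amin=30):
    hsv=cv2.cvtColor(im,cv2.COLOR_BGR2HSV);m=cv2.inRange(hsv,np.array(lo),np.array(hi))
    n,l,st,c=cv2.connectedComponentsWithStats(m)
    return m,[(c[i],st[i]) for i in range(1,n) if st[i][4]>=amin]
E
python3 - <<'E'
from h import *
out=[]
for n in ['top','side']:
    im=cv2.imread(f'pics/{n}0.png');k=cam(n)
    m,b=blobs(im,(25,180,150),(35,255,255))
    for c,s in b: print(n,c.round(1),s,plane(k,c,.038).round(4))
    x,y,w,h=(140,180,220,110) if n=='top' else (190,140,140,160)
    out.append(cv2.resize(im[y:y+h,x:x+w],None,fx=3.5 if n=='top' else 3.5,fy=3.5,interpolation=cv2.INTER_CUBIC))
    cv2.imwrite(f'pics/{n}0z.png',out[-1])
k=cam('top');print('knob',plane(k,(239,240),.12))
E
```

```text
side [218.8 268.4] [209 262  22  12 146] [ 0.3649 -0.3444  0.038 ]
side [276.2 274.4] [259 265  34  18 342] [ 0.4511 -0.3898  0.038 ]
side [329.7 312.1] [318 304  24  14 184] [ 0.4988 -0.5007  0.038 ]
knob [ 0.43085161 -0.21943917  0.12      ]
```

View pics/top0z.png

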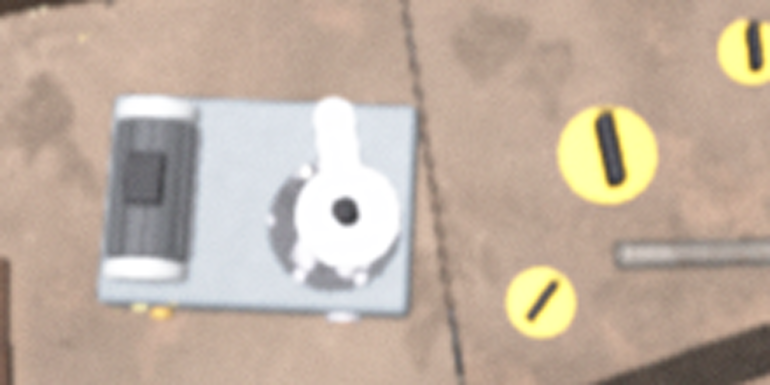

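View pics/side0z.png

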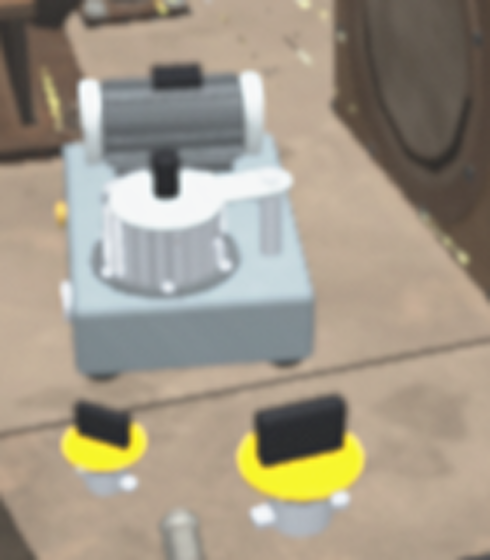

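```bash
python3 - <<'E'
from h import *
T=cam('top');S=cam('side')
f=lambda x,y:(x/3.5+140,y/3.5+180)
g=lambda x,y:(x/3.5+190,y/3.5+140)
for n,a,z in [('knob',f(345,210),.1215),('pivot',f(333,114),.0955),('cap bar top',f(610,148),.068),('flange',f(608,155),.038),('barA',f(604,116),.068),('barB',f(616,182),.068)]: print(n,plane(T,a,z).round(4))
for c in [(113,97),(415,107),(408,315),(100,302)]: print('tank',plane(T,f(*c),.05).round(4))
print('knob',plane(S,g(165,155),.1215),tri(ray(T,f(345,210)),ray(S,g(165,155))))
print('piv',plane(S,g(277,181),.0955))
# obstacles: tri
for n,a,b in [('handle tip',(131,207),(244,80)),('speaker front top R',(233,82),(395,75)),('speaker bottom front left',(83,132),(288,40)),('vise top left',None,None)]:
    if a: print(n,tri(ray(T,a),ray(S,b)))
im=cv2.imread('pics/side0.png')
cv2.imwrite('pics/side0v.png',cv2.resize(im[0:230,90:330],None,fx=2.5,fy=2.5))
E
```

```text
knob [ 0.4308 -0.2187  0.1215]
pivot [ 0.4917 -0.2178  0.0955]
cap bar top [ 0.4509 -0.3788  0.068 ]
flange [ 0.4513 -0.3804  0.038 ]
barA [ 0.4709 -0.3786  0.068 ]
barB [ 0.43   -0.3788  0.068 ]
tank [ 0.5324 -0.0812  0.05  ]
tank [ 0.4975 -0.2658  0.05  ]
tank [ 0.3717 -0.2431  0.05  ]
tank [ 0.4078 -0.0603  0.05  ]
knob [ 0.43352911 -0.21850577  0.1215    ] (array([ 0.43206502, -0.21893621,  0.12171524]), [np.float64(1.3272103691863442), np.float64(1.3272103691863824)])
piv [ 0.49482163 -0.21923355  0.0955    ]
handle tip (array([ 0.49486631, -0.05749412,  0.26078059]), [np.float64(0.7625783572672027), np.float64(0.7625783572672135)])
speaker front top R (array([ 0.68795316, -0.26366267,  0.3067691 ]), [np.float64(18.480755801377168), np.float64(18.48075580137716)])
speaker bottom front left (array([ 0.60764247, -0.01031325,  0.32070803]), [np.float64(3.89545559196283), np.float64(3.895455591962918)])
```

View pics/side0v.png

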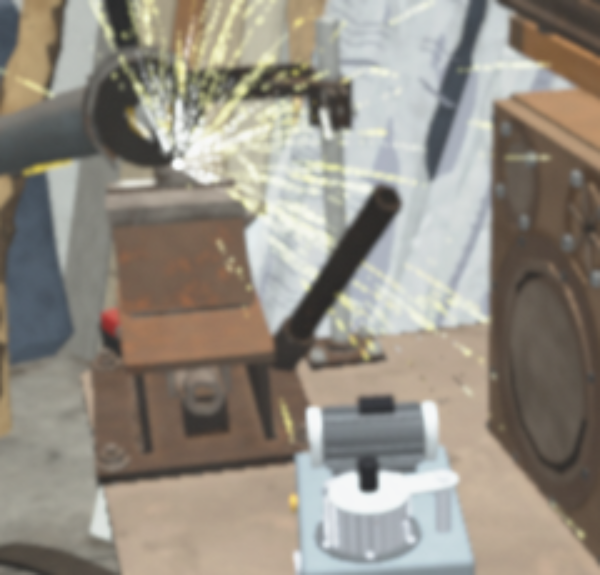

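{"op": "jog_arm", "data": {
  "rows": [
    [0,-15,45,0,0,0,0.5],
    [5,-20,42,0,0,0,0.5],
    [10,-30,35,0,0,0,0.5],
    [12,-30,35,0,0,0,0.5],
    [15,-30,30,0,0,0,0.5]
  ]
}}

```text
time_s: 0.65
position: [0.1898, 0.4811, 0.4927]
ee_rot: [0.0, 0.119, 0.993, 0.0]
wrist_force: [0.9, -0.2, 0.3]
finger_gap: 0.0425
```

{"op": "jog_arm", "data": {
  "rows": [
    [24,-40,0,0,0,0,0],
    [24,-40,0,0,0,0,0],
    [24,-40,0,0,0,0,0],
    [24,-40,0,0,0,0,0],
    [24,-40,0,0,0,0,0]
  ]
}}

```text
time_s: 1.15
position: [0.3101, 0.2805, 0.4908]
ee_rot: [0.0, 0.119, 0.993, 0.0]
wrist_force: [0.9, 0.2, 0.2]
finger_gap: -0.0002
```

{"op": "jog_arm", "data": {
  "rows": [
    [24,-40,0,0,0,0,0],
    [24,-40,0,0,0,0,0],
    [24,-40,0,0,0,0.08,0],
    [20,-42,0,0,0,0.08,0],
    [15,-42,0,0,0,0.08,0]
  ]
}}

```text
time_s: 1.65
position: [0.4175, 0.0763, 0.4906]
ee_rot: [0.0, -0.002, 1.0, 0.0]
wrist_force: [0.6, 0.7, -0.6]
finger_gap: -0.0004
```

{"op": "jog_arm", "data": {
  "rows": [
    [5,-45,0,0,0,0,0],
    [5,-45,0,0,0,0,0],
    [0,-45,-10,0,0,0,0],
    [0,-45,-15,0,0,0,0],
    [0,-45,-20,0,0,0,0]
  ]
}}

```text
time_s: 2.15
position: [0.4267, -0.1487, 0.4461]
ee_rot: [0.001, -0.0, 1.0, -0.0]
wrist_force: [1.4, 0.5, -0.6]
finger_gap: -0.0001
```

{"op": "jog_arm", "data": {
  "rows": [
    [0,-25,-30,0,0,0,0],
    [0,-25,-40,0,0,0,0],
    [0,0,-30,0,0,0,0],
    [0,0,-20,0,0,0,0],
    [0,0,0,0,0,0,0]
  ]
}}

```text
time_s: 2.65
position: [0.4247, -0.1958, 0.3222]
ee_rot: [-0.003, -0.0, 1.0, 0.002]
wrist_force: [0.3, -0.6, -0.0]
finger_gap: 0.0
```

```bash
python3 - <<'E'
from h import *
s,im,k=snap('wrist','w1.png');print(s['position'],s['time_s'])
for p in [(.4315,-.219,.1215),(.4894,-.218,.0955),(.4323,-.2078,.09)]: print(proj(k,p))
E
```

```text
[ 0.42471073 -0.1957782   0.32216003] 2.65
[260.15662643 211.35990606]
[264.21294033 255.42884303]
[273.2312136  202.92325824]
```

View pics/w1.png

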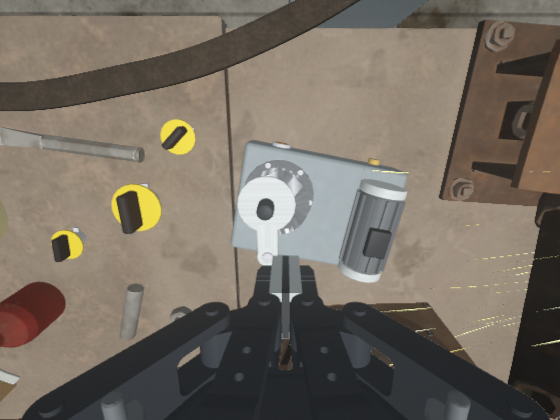

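```bash
python3 - <<'E'
from h import *
s=r.get_state();k=cam('wrist',s)
im=cv2.imread('pics/w1.png')
c=im[120:290,200:430];cv2.imwrite('pics/w1z.png',cv2.resize(c,None,fx=3.4,fy=3.4,interpolation=cv2.INTER_CUBIC))
hsv=cv2.cvtColor(im,cv2.COLOR_BGR2HSV);m=cv2.inRange(hsv,(0,0,0),(180,255,80))
n,l,st,ce=cv2.connectedComponentsWithStats(m)
for i in range(1,n):
    if 240<ce[i][0]<300 and 180<ce[i][1]<230 and st[i][4]>20: print(ce[i],st[i])
print(plane(k,(265.5,206.5),.1215),plane(k,(265.5,258.5),.0955))
E
```

```text
[265.53571429 203.27380952] [258 199  16  11  84]
[ 0.42916723 -0.21491071  0.1215    ] [ 0.49609421 -0.21774252  0.0955    ]
```

View pics/w1z.png

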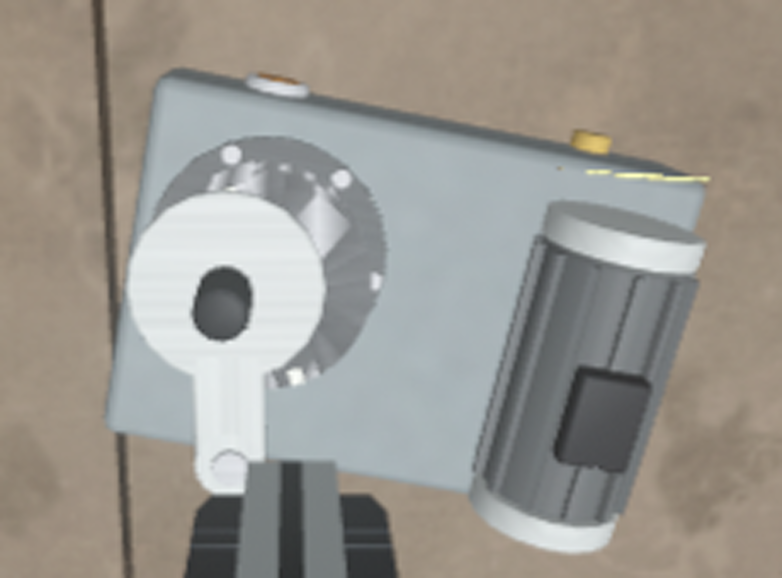

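{"op": "jog_arm", "data": {
  "rows": [
    [7,14,-40,0,0,0,0],
    [0,0,-40,0,0,0,0],
    [0,0,-35,0,0,0,0],
    [0,0,-26,0,0,0,0],
    [0,0,0,0,0,0,0]
  ]
}}

```text
time_s: 3.2
position: [0.4324, -0.1816, 0.183]
ee_rot: [-0.002, -0.001, 1.0, 0.001]
wrist_force: [-0.6, 0.3, 0.2]
finger_gap: 0.0003
```

```bash
python3 - <<'E'
from h import *
s,im,k=snap('wrist','w2.png');print(s['position'],s['wrist_force'])
s,im,k=snap('side','s2.png');cv2.imwrite('pics/s2.png',cv2.resize(im[100:280,150:350],None,fx=3,fy=3))
import math
p=np.array([.4925,-.218]);last=None
for i,a in enumerate(np.linspace(0,1.62,13)):
    th=math.pi+a;u=np.array([math.cos(th),math.sin(th)]);t=np.array([-u[1],u[0]])
    q=p+.060*u-.024*t
    if last is not None: print(((q-last)*1e3).round(1))
    else: print(q)
    last=q
print(1.62/12,last)
E
```

```text
[ 0.43244464 -0.18158264  0.1830479 ] [-0.59660734  0.27673935  0.16649769]
[ 0.4325 -0.194 ]
[-2.7 -8.3]
[-1.5 -8.6]
[-0.4 -8.7]
[ 0.8 -8.7]
[ 2.  -8.5]
[ 3.1 -8.2]
[ 4.2 -7.7]
[ 5.1 -7. ]
[ 6.  -6.3]
[ 6.8 -5.4]
[ 7.5 -4.4]
[ 8.  -3.4]
0.135 [ 0.47148008 -0.2791078 ]
```

View pics/w2.png

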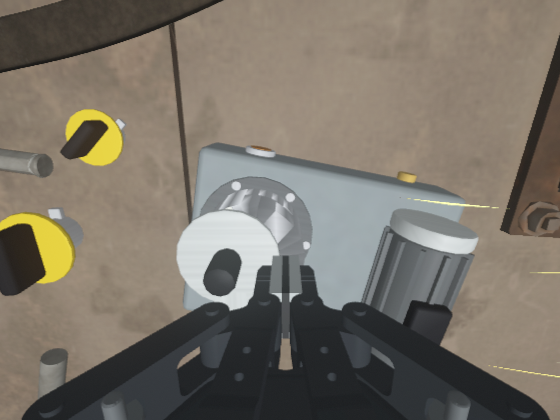

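View pics/s2.png

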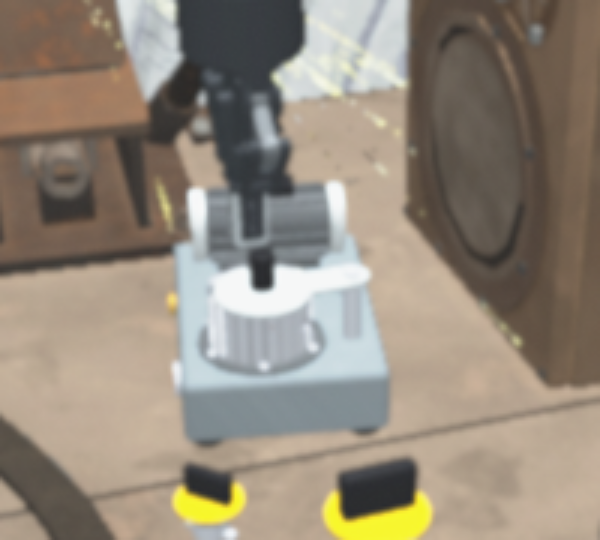

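{"op": "jog_arm", "data": {
  "rows": [
    [0,-5,-5,0,0,0,0],
    [0,-7,0,0,0,0,0],
    [-2.7,-8.3,0,0,0,0.135,0],
    [-1.5,-8.6,0,0,0,0.135,0],
    [-0.4,-8.7,0,0,0,0.135,0]
  ]
}}

```text
time_s: 3.8
position: [0.43, -0.2212, 0.1812]
ee_rot: [0.001, -0.204, 0.979, -0.0]
wrist_force: [1.1, 2.1, 0.0]
finger_gap: -0.0
```

{"op": "jog_arm", "data": {
  "rows": [
    [0.8,-8.7,0,0,0,0.135,0],
    [2,-8.5,0,0,0,0.135,0],
    [3.1,-8.2,0,0,0,0.135,0],
    [4.2,-7.7,0,0,0,0.135,0],
    [5.1,-7,0,0,0,0.135,0]
  ]
}}

```text
time_s: 4.3
position: [0.4446, -0.2612, 0.1809]
ee_rot: [0.0, -0.517, 0.856, -0.0]
wrist_force: [-0.3, 1.4, 0.5]
finger_gap: -0.0003
```

{"op": "jog_arm", "data": {
  "rows": [
    [6,-6.3,0,0,0,0.135,0],
    [6.8,-5.4,0,0,0,0.135,0],
    [7.5,-4.4,0,0,0,0.135,0],
    [8,-3.4,0,0,0,0.135,0],
    [0,0,0,0,0,0,0]
  ]
}}

```text
time_s: 4.8
position: [0.4738, -0.2814, 0.181]
ee_rot: [0.0, 0.724, -0.689, 0.001]
wrist_force: [-0.5, -0.1, -0.3]
finger_gap: -0.0002
```

```bash
python3 - <<'E'
from h import *
s,im,k=snap('top','t3.png');print(s['position'],s['wrist_force'],s['time_s'],s['joints'])
cv2.imwrite('pics/t3.png',cv2.resize(im[170:290,150:370],None,fx=3.5,fy=3.5))
E
```

```text
[ 0.47381993 -0.28141623  0.18099327] [-0.49784016 -0.14972898 -0.25093086] 4.8 [-6.53124610e-01  2.41212019e-01 -3.47708853e-01  9.79405148e-01
 -3.25150940e-04 -2.27369526e+00]
```

View pics/t3.png

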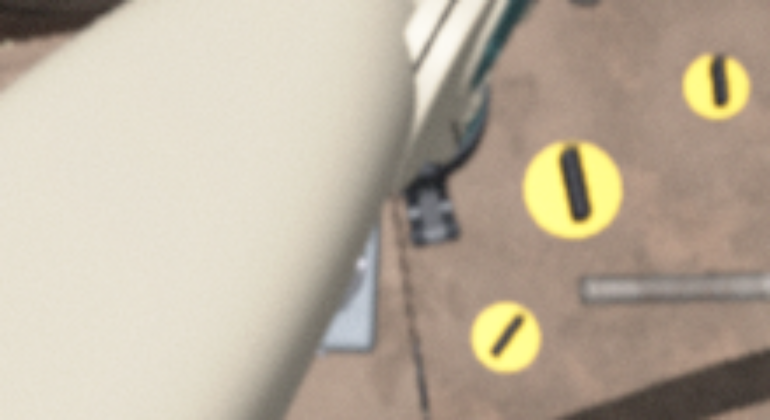

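{"op": "jog_arm", "data": {
  "rows": [
    [-8,0,8,0,0,0,0],
    [-2,0,35,0,0,-0.14,0],
    [-2,10,40,0,0,-0.14,0],
    [0,10,36,0,0,-0.14,0],
    [0,10,0,0,0,-0.14,0]
  ]
}}

```text
time_s: 5.35
position: [0.4625, -0.2515, 0.3061]
ee_rot: [0.002, -0.502, 0.865, -0.006]
wrist_force: [0.4, 0.1, -0.0]
finger_gap: -0.0001
```

{"op": "jog_arm", "data": {
  "rows": [
    [0,10,0,0,0,-0.14,0],
    [0,10,0,0,0,-0.14,0],
    [0,8,0,0,0,-0.14,0],
    [0,8,0,0,0,-0.14,0],
    [0,8,0,0,0,-0.14,0]
  ]
}}

```text
time_s: 5.85
position: [0.4599, -0.2056, 0.2999]
ee_rot: [0.0, -0.176, 0.984, -0.0]
wrist_force: [0.5, 0.3, 0.1]
finger_gap: 0.0003
```

{"op": "jog_arm", "data": {
  "rows": [
    [0,0,0,0,0,-0.14,0],
    [0,0,0,0,0,-0.14,0],
    [-4,0,0,0,0,-0.08,0],
    [0,0,0,0,0,0,0],
    [0,0,0,0,0,0,0]
  ]
}}

```text
time_s: 6.35
position: [0.4563, -0.206, 0.2995]
ee_rot: [0.0, -0.001, 1.0, -0.0]
wrist_force: [-0.3, -0.4, -0.3]
finger_gap: -0.0004
```

```bash
python3 - <<'E'
from h import *
s,im,k=snap('wrist','w4.png');print(s['position'],s['ee_rot'],s['time_s'])
cv2.imwrite('pics/w4z.png',cv2.resize(im[80:290,130:410],None,fx=2.8,fy=2.8,interpolation=cv2.INTER_CUBIC))
E
```

```text
[ 0.45628512 -0.20597682  0.29953772] [ 3.67795634e-04 -8.26944761e-04  9.99999562e-01 -2.40469108e-04] 6.35
```

View pics/w4z.png

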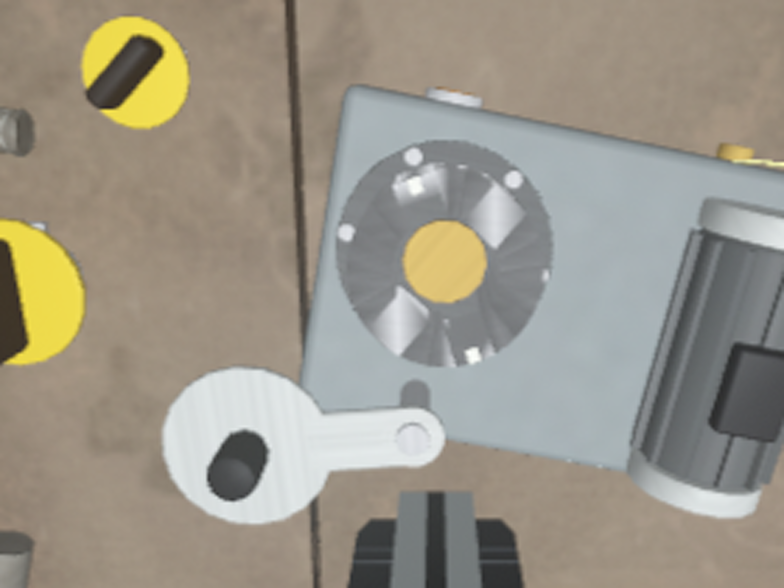

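```bash
python3 - <<'E'
from h import *
im=cv2.imread('pics/w4.png')
cv2.imwrite('pics/w4y.png',cv2.resize(im[125:217,245:335],None,fx=6.5,fy=6.5,interpolation=cv2.INTER_CUBIC))
E
```

```text
(no output)
```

View pics/w4y.png

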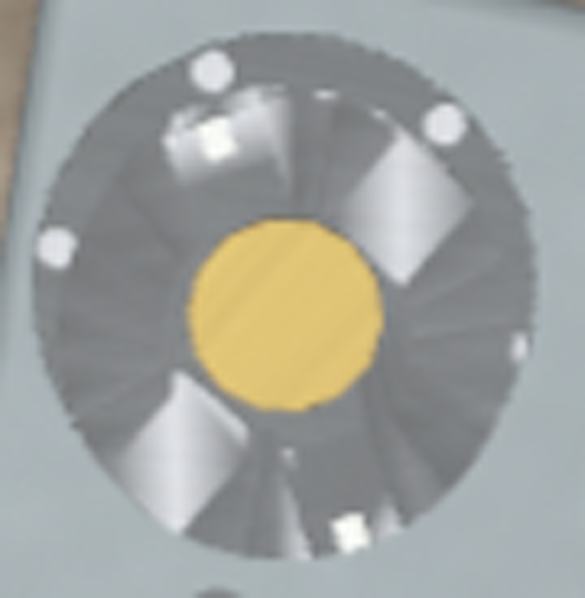

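```bash
cat >> h.py <<'E'
def neck(im,k,off=(125,217,245,335),thr=215):
    y0,y1,x0,x1=off
    g=im[y0:y1,x0:x1].min(axis=2);m=(g>thr).astype(np.uint8)
    n,l,st,c=cv2.connectedComponentsWithStats(m)
    for i in range(1,n):
        if st[i][4]>=3: 
            w=(l==i)*(g.astype(float)-thr+1);ys,xs=np.nonzero(w);ww=w[ys,xs]
            p=((xs*ww).sum()/ww.sum()+x0,(ys*ww).sum()/ww.sum()+y0)
            print('bright',np.round(p,1),st[i][4],plane(k,p,.09).round(4))
    m,b=blobs(im,(15,80,100),(28,200,255),100)
    for c,s in b:
        if x0<c[0]<x1 and y0<c[1]<y1: print('brass',c.round(1),s,plane(k,c,.072).round(4))
E
python3 - <<'E'
from h import *
im=cv2.imread('pics/w4.png')
s=r.get_state();k=cam('wrist',s);neck(im,k)
E
```

```text
bright [277.2 135.6] 16 [ 0.3964 -0.214   0.09  ]
bright [283.  141.8] 4 [ 0.4017 -0.2088  0.09  ]
bright [312.8 143.9] 16 [ 0.4036 -0.1819  0.09  ]
bright [277.8 145.8] 30 [ 0.4053 -0.2135  0.09  ]
bright [306.2 148.6] 3 [ 0.4078 -0.1877  0.09  ]
bright [306.4 157.4] 26 [ 0.4157 -0.1874  0.09  ]
bright [253.2 162.7] 13 [ 0.4206 -0.2362  0.09  ]
bright [306.3 166.3] 3 [ 0.4239 -0.1873  0.09  ]
bright [271.5 195.3] 45 [ 0.4515 -0.2198  0.09  ]
bright [298.5 206.6] 18 [ 0.4627 -0.1939  0.09  ]
brass [288.3 172.9] [274 159  30  29 685] [ 0.4334 -0.2037  0.072 ]
```

{"op": "jog_arm", "data": {
  "rows": [
    [4,-40,0,0,0,0,0],
    [4,-40,0,0,0,0,0.3],
    [4,-40,-20,0,0,0,0.5],
    [4,-40,-20,0,0,0,0.5],
    [1,-18,-10,0,0,0,0.5]
  ]
}}

```text
time_s: 6.9
position: [0.4734, -0.3867, 0.2472]
ee_rot: [-0.0, 0.0, 1.0, 0.0]
wrist_force: [-0.1, 0.7, 0.2]
finger_gap: 0.0427
```

{"op": "jog_arm", "data": {
  "rows": [
    [0,0,0,0,0,0,0.5],
    [0,0,0,0,0,0,0.5],
    [0,0,0,0,0,0,0.5]
  ]
}}

```text
time_s: 7.2
position: [0.474, -0.3828, 0.2498]
ee_rot: [0.0, -0.001, 1.0, -0.0]
wrist_force: [0.4, 0.6, -0.2]
finger_gap: 0.0427
```

```bash
python3 - <<'E'
from h import *
s,im,k=snap('wrist','w5.png');print(s['position'],s['ee_rot'],s['time_s'])
m,b=blobs(im,(22,150,120),(35,255,255),100)
for c,st in b: print(c,st,plane(k,c,.038).round(4))
c=max(b,key=lambda t:t[1][4])[1];x,y,w,h=c[:4]
# fit ellipse on hull
n,l,st,ce=cv2.connectedComponentsWithStats(m);i=1+np.argmax(st[1:,4])
pts=np.argwhere(l==i)[:,::-1].astype(np.float32)
hull=cv2.convexHull(pts);e=cv2.fitEllipse(hull);print('ell',e,plane(k,e[0],.038).round(4))
# circle fit of hull in world
W=np.array([plane(k,p,.038)[:2] for p in hull[:,0]]);A=np.c_[2*W,np.ones(len(W))];q=np.linalg.lstsq(A,(W**2).sum(1),rcond=None)[0];print('circ',q[:2],np.sqrt(q[2]+q[0]**2+q[1]**2))
cv2.imwrite('pics/w5z.png',cv2.resize(im[y-20:y+h+30,x-20:x+w+20],None,fx=5,fy=5,interpolation=cv2.INTER_CUBIC));print(x-20,y-20)
E
```

```text
[ 0.4739558  -0.38284418  0.24984672] [ 3.00176853e-04 -1.23975285e-03  9.99999186e-01 -2.83314787e-05] 7.2
[347.56666667  75.19545455] [332  60  38  48 660] [ 0.3639 -0.3306  0.038 ]
[368.16666667  87.9125    ] [350  74  27  32 240] [ 0.3739 -0.3122  0.038 ]
[276.75515695 176.8573991 ] [ 261  147   61   61 1115] [ 0.4518 -0.3915  0.038 ]
[192.18623482 225.01349528] [172 208  39  37 741] [ 0.5002 -0.4755  0.038 ]
ell ((291.40008544921875, 176.99050903320312), (60.71329879760742, 61.99458312988281), 53.123619079589844) [ 0.4519 -0.3777  0.038 ]
circ [ 0.45291025 -0.37755398] 0.029191216611211
241 127
```

View pics/w5z.png

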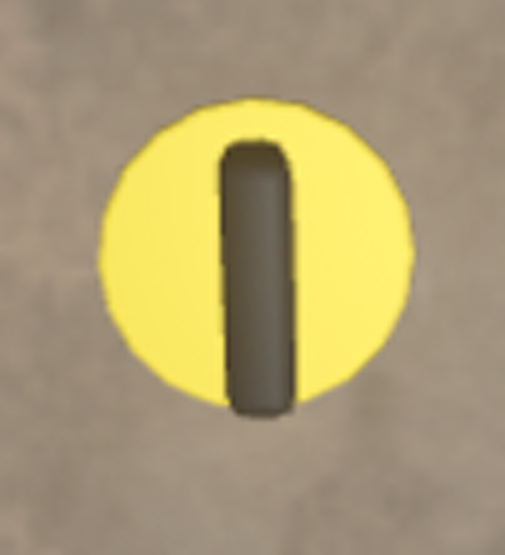

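View pics/w5.png

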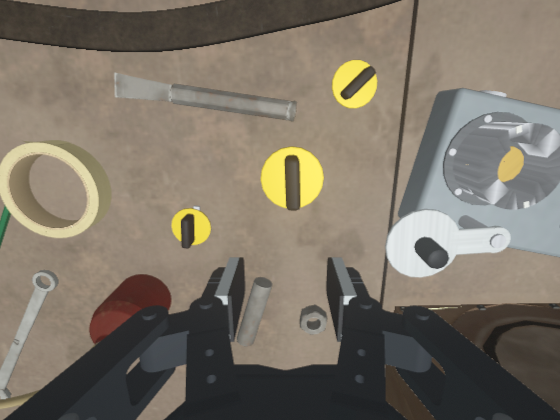

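{"op": "jog_arm", "data": {
  "rows": [
    [-11,3,-20,0,0,0.035,0.5],
    [-11,2,-30,0,0,0,0.5],
    [0,0,-35,0,0,0,0.5],
    [0,0,-30,0,0,0,0.5],
    [0,0,-15,0,0,0,0.5]
  ]
}}

```text
time_s: 7.75
position: [0.4509, -0.3767, 0.1172]
ee_rot: [-0.001, -0.019, 1.0, 0.001]
wrist_force: [0.4, -0.5, 0.3]
finger_gap: 0.0427
```

{"op": "jog_arm", "data": {
  "rows": [
    [0,0,-8,0,0,0,0.5],
    [0,0,0,0,0,0,0.5],
    [0,0,0,0,0,0,0.5]
  ]
}}

```text
time_s: 8.05
position: [0.4527, -0.3796, 0.1124]
ee_rot: [0.001, -0.018, 1.0, -0.001]
wrist_force: [-0.0, -0.2, 0.3]
finger_gap: 0.0426
```

```bash
python3 - <<'E'
from h import *
s,im,k=snap('side','s6.png');print(s['position'],s['ee_rot'],s['time_s'],s['wrist_force'])
cv2.imwrite('pics/s6.png',cv2.resize(im[180:320,210:350],None,fx=4,fy=4,interpolation=cv2.INTER_CUBIC))
E
```

```text
[ 0.45271129 -0.37960042  0.11240618] [ 8.82112248e-04 -1.83057362e-02  9.99831602e-01 -9.43172735e-04] 8.05 [-0.00176553 -0.20983943  0.3189971 ]
```

View pics/s6.png

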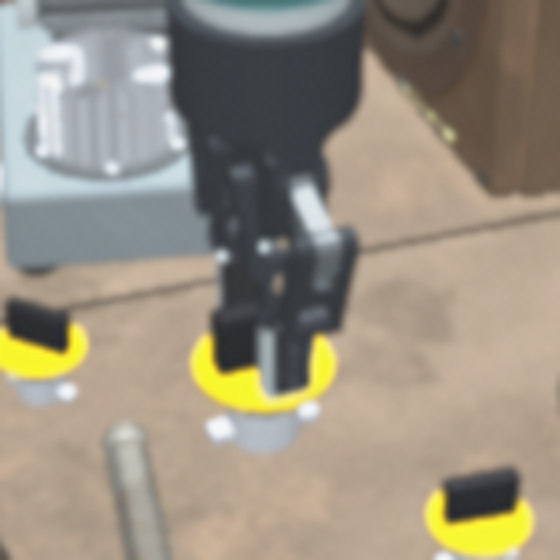

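{"op": "jog_arm", "data": {
  "rows": [
    [0,0,0,0,0,0,0.3],
    [0,0,0,0,0,0,0.15],
    [0,0,0,0,0,0,0],
    [0,0,0,0,0,0,0],
    [0,0,0,0,0,0,0]
  ],
  "force": 70
}}

```text
time_s: 8.6
position: [0.4521, -0.3792, 0.1116]
ee_rot: [0.0, -0.018, 1.0, -0.0]
wrist_force: [-0.2, 0.8, 5.0]
finger_gap: 0.0117
```

{"op": "jog_arm", "data": {
  "rows": [
    [0,0,0,0,0,0,0],
    [0,0,5,0,0,0,0],
    [0,0,25,0,0,0,0],
    [0,0,40,0,0,0,0],
    [0,0,30,0,0,0,0]
  ]
}}

```text
time_s: 9.1
position: [0.4514, -0.3788, 0.2118]
ee_rot: [-0.0, -0.018, 1.0, 0.0]
wrist_force: [0.3, -0.7, -1.3]
finger_gap: 0.0119
```

```bash
python3 - <<'E'
from h import *
s,im,k=snap('side','s7.png');print(s['position'],s['ee_rot'],s['time_s'],s['wrist_force'],s['finger_gap'])
cv2.imwrite('pics/s7.png',cv2.resize(im[130:270,210:350],None,fx=4,fy=4,interpolation=cv2.INTER_CUBIC))
E
```

```text
[ 0.45143939 -0.37879605  0.211794  ] [-3.72000286e-04 -1.80553016e-02  9.99836900e-01  2.02809161e-04] 9.1 [ 0.26011904 -0.69040899 -1.28057724] 0.0118529840177878
```

View pics/s7.png

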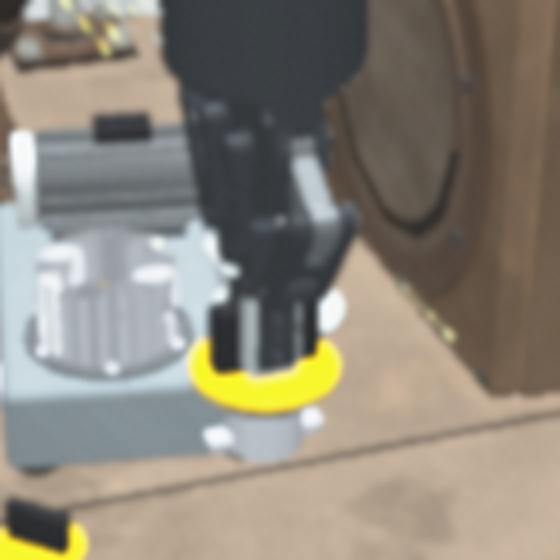

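{"op": "jog_arm", "data": {
  "rows": [
    [0,0,40,0,0,0,0],
    [0,5,20,0,0,0.1,0],
    [-4,30,0,0,0,0.1,0],
    [-5,40,0,0,0,0.09,0],
    [-4,40,0,0,0,0,0]
  ]
}}

```text
time_s: 9.65
position: [0.438, -0.2629, 0.2703]
ee_rot: [-0.0, -0.162, 0.987, 0.0]
wrist_force: [0.6, -0.0, -1.3]
finger_gap: 0.0117
```

{"op": "jog_arm", "data": {
  "rows": [
    [-4,40,0,0,0,0,0],
    [0,15,0,0,0,0,0],
    [0,5,-20,0,0,0,0],
    [0,0,-25,0,0,0,0],
    [0,0,-10,0,0,0,0]
  ]
}}

```text
time_s: 10.15
position: [0.4334, -0.2031, 0.2135]
ee_rot: [-0.002, -0.163, 0.987, 0.001]
wrist_force: [-0.0, 1.3, -1.6]
finger_gap: 0.0119
```

{"op": "jog_arm", "data": {
  "rows": [
    [0,0,0,0,0,0,0],
    [0,0,0,0,0,0,0]
  ]
}}

```text
time_s: 10.35
position: [0.435, -0.2044, 0.2161]
ee_rot: [-0.0, -0.162, 0.987, -0.0]
wrist_force: [0.2, 0.2, -1.7]
finger_gap: 0.0117
```

```bash
python3 - <<'E'
from h import *
s,im,k=snap('side','s8.png');print(s['position'],s['ee_rot'],s['time_s'],s['wrist_force'],s['finger_gap'])
cv2.imwrite('pics/s8.png',cv2.resize(im[130:250,180:300],None,fx=5,fy=5,interpolation=cv2.INTER_CUBIC))
s,im,k=snap('wrist','w8.png')
E
```

```text
[ 0.43497222 -0.20442867  0.21613461] [-4.55627009e-05 -1.62161813e-01  9.86764177e-01 -6.23942599e-05] 10.35 [ 0.17037326  0.21775951 -1.67012637] 0.011727432898189944
```

View pics/s8.png

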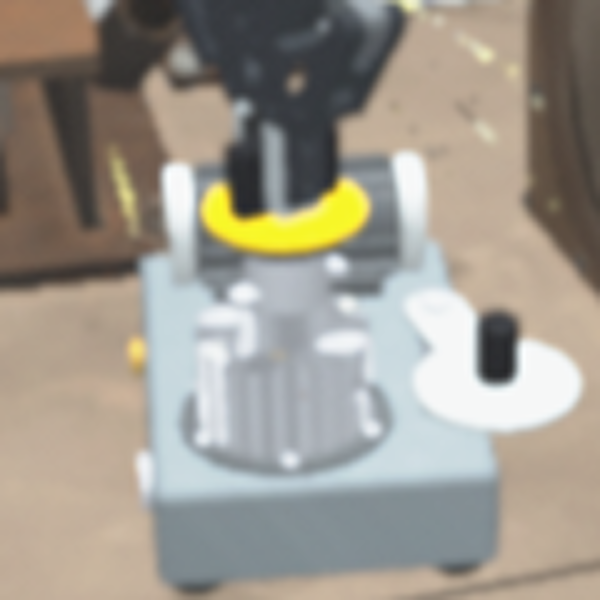

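View pics/w8.png

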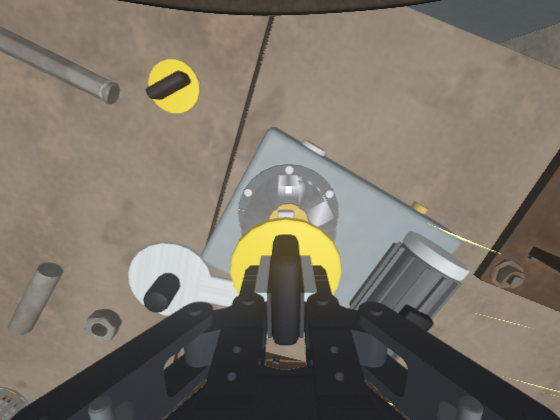

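```bash
python3 - <<'E'
from h import *
im=cv2.imread('pics/w8.png')
cv2.imwrite('pics/w8z.png',cv2.resize(im[155:275,220:350],None,fx=6,fy=5,interpolation=cv2.INTER_CUBIC))
s=r.get_state();k=cam('wrist',s);neck(im,k,(160,225,240,340))
M=rot(s['ee_rot']).as_matrix()
p=s['position'];
for x in (-.024,-.021): print('lug pred',proj(k,p+M@np.array([-x,0,.107])))
for rr in (.022,.03):
  a=np.radians(18.7+180);print('slot',proj(k,[.4339+rr*np.cos(a),-.2035+rr*np.sin(a),.09]))
E
```

```text
bright [289.2 170.1] 23 [ 0.3933 -0.2171  0.09  ]
bright [288.3 189. ] 47 [ 0.4055 -0.2136  0.09  ]
bright [248.1 192.8] 21 [ 0.4165 -0.2382  0.09  ]
bright [329.4 194.1] 22 [ 0.4    -0.1864  0.09  ]
bright [319.2 215.2] 24 [ 0.4162 -0.1876  0.09  ]
bright [285.9 215. ] 31 [ 0.4233 -0.2092  0.09  ]
lug pred [286.12451042 208.6803402 ]
lug pred [286.12250618 213.34289387]
slot [288.91091635 200.80519993]
slot [288.94170001 189.25192217]
```

View pics/w8z.png

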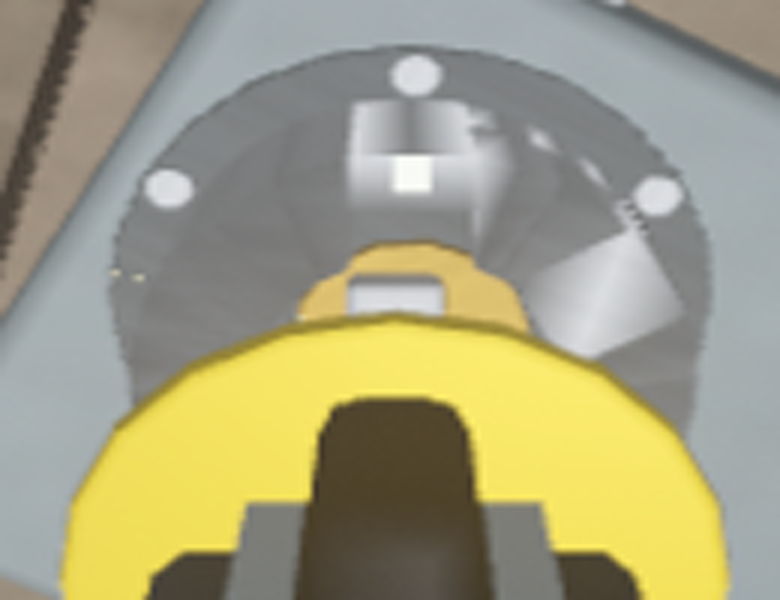

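{"op": "jog_arm", "data": {
  "rows": [
    [-1.2,1.2,-2,0,0,0,0],
    [0,0,0,0,0,0,0],
    [0,0,0,0,0,0,0]
  ]
}}

```text
time_s: 10.75
position: [0.4336, -0.2028, 0.2142]
ee_rot: [0.0, -0.162, 0.987, -0.0]
wrist_force: [0.4, -0.3, -1.6]
finger_gap: 0.0116
```

```bash
python3 - <<'E'
from h import *
s,im,k=snap('wrist','w9.png');print(s['position'],s['ee_rot'])
cv2.imwrite('pics/w9z.png',cv2.resize(im[155:275,220:350],None,fx=6,fy=5,interpolation=cv2.INTER_CUBIC))
neck(im,k,(160,225,240,340))
M=rot(s['ee_rot']).as_matrix();p=s['position']
print('lug tip top pred',proj(k,p+M@np.array([.024,0,.104])),'stem top edge',proj(k,p+M@np.array([.03,0,.074])))
E
```

```text
[ 0.43361269 -0.20283489  0.21422775] [ 1.96048564e-04 -1.62351555e-01  9.86732940e-01 -1.95913500e-04]
bright [286.2 172.1] 22 [ 0.3926 -0.2167  0.09  ]
bright [284.6 191.9] 49 [ 0.4054 -0.2135  0.09  ]
bright [244.6 195.1] 18 [ 0.4159 -0.2378  0.09  ]
bright [326.6 196.3] 26 [ 0.3993 -0.1861  0.09  ]
bright [316.2 217.4] 23 [ 0.4154 -0.1875  0.09  ]
bright [286.2 215. ] 28 [ 0.4203 -0.2073  0.09  ]
lug tip top pred [286.14030417 210.17264126] stem top edge [286.34862281 216.95037523]
```

View pics/w9z.png

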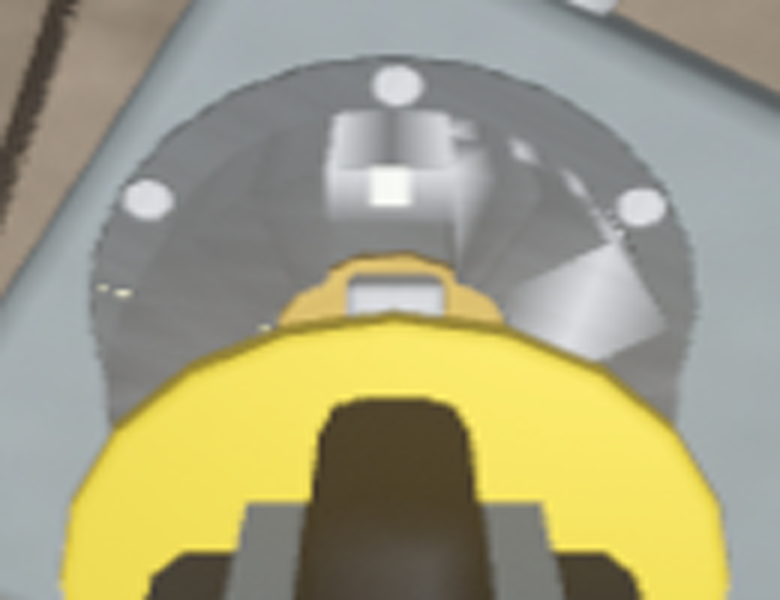

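{"op": "jog_arm", "data": {
  "rows": [
    [0.2,-0.8,-4,0,0,0,0],
    [0,0,-5,0,0,0,0],
    [0,0,-5,0,0,0,0],
    [0,0,-4,0,0,0,0],
    [0,0,0,0,0,0,0]
  ]
}}

```text
time_s: 11.3
position: [0.4332, -0.2031, 0.1949]
ee_rot: [-0.001, -0.162, 0.987, 0.001]
wrist_force: [0.5, 0.8, -0.7]
finger_gap: 0.0119
```

```bash
python3 - <<'E'
from h import *
s,im,k=snap('wrist','w10.png');print(s['position'],s['ee_rot'],s['wrist_force'],s['wrist_torque'])
cv2.imwrite('pics/w10z.png',cv2.resize(im[155:275,220:350],None,fx=6,fy=5,interpolation=cv2.INTER_CUBIC))
E
```

```text
[ 0.433153   -0.20313594  0.1948573 ] [-7.38459398e-04 -1.62370122e-01  9.86729391e-01  7.11790214e-04] [ 0.52105351  0.81493426 -0.66670362] [0.01402189 0.02601468 0.01853225]
```

View pics/w10z.png

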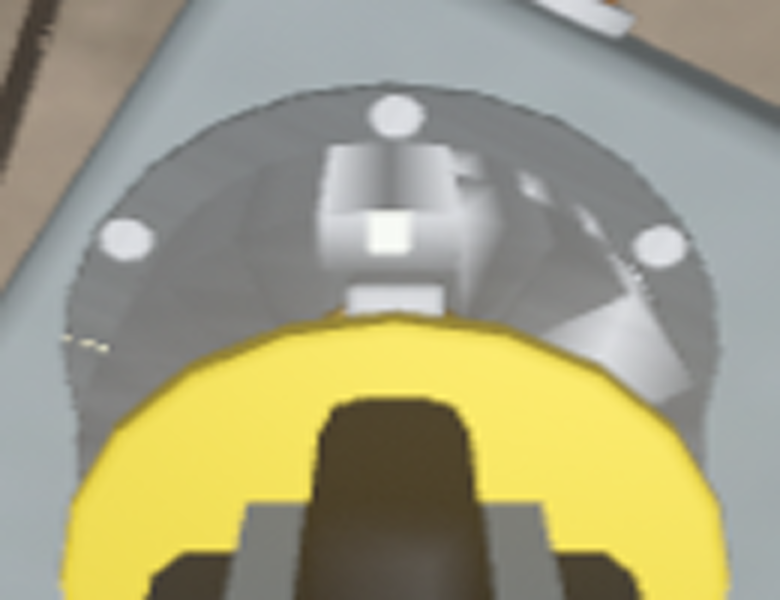

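{"op": "jog_arm", "data": {
  "rows": [
    [0,0,-4,0,0,0,0],
    [0,0,-4,0,0,0,0],
    [0,0,-3,0,0,0,0],
    [0,0,0,0,0,0,0]
  ]
}}

```text
time_s: 11.75
position: [0.4334, -0.2034, 0.1844]
ee_rot: [-0.0, -0.162, 0.987, 0.0]
wrist_force: [0.2, -0.3, -1.8]
finger_gap: 0.0114
```

{"op": "jog_arm", "data": {
  "rows": [
    [0,0,-3,0,0,0,0],
    [0,0,-3,0,0,0,0],
    [0,0,0,0,0,0,0]
  ]
}}

```text
time_s: 12.05
position: [0.434, -0.2037, 0.179]
ee_rot: [0.0, -0.162, 0.987, -0.0]
wrist_force: [0.4, 0.3, 0.9]
finger_gap: 0.012
```

{"op": "jog_arm", "data": {
  "rows": [
    [0,0,-3,0,0,0,0],
    [0,0,-3,0,0,0,0],
    [0,0,-2.5,0,0,0,0],
    [0,0,0,0,0,0,0],
    [0,0,0,0,0,0,0]
  ]
}}

```text
time_s: 12.55
position: [0.434, -0.2037, 0.1713]
ee_rot: [0.0, -0.162, 0.987, -0.0]
wrist_force: [-2.4, 1.4, 7.4]
finger_gap: 0.0121
```

{"op": "jog_arm", "data": {
  "rows": [
    [0,0,-2,0,0,0,0],
    [0,0,-1.5,0,0,0,0],
    [0,0,0,0,0,0,0],
    [0,0,0,0,0,0,0]
  ]
}}

```text
time_s: 12.95
position: [0.434, -0.2037, 0.1686]
ee_rot: [0.0, -0.162, 0.987, -0.0]
wrist_force: [-3.6, 2.4, 13.9]
finger_gap: 0.0122
```

```bash
python3 - <<'E'
from h import *
s,im,k=snap('side','s11.png');print(s['position'],s['ee_rot'],s['wrist_force'],s['wrist_torque'])
cv2.imwrite('pics/s11.png',cv2.resize(im[130:250,180:300],None,fx=5,fy=5,interpolation=cv2.INTER_CUBIC))
E
```

```text
[ 0.43402498 -0.20367594  0.16860783] [ 3.04655269e-04 -1.62440814e-01  9.86718191e-01 -3.17641110e-04] [-3.62093011  2.38809874 13.94409287] [ 0.55753105  0.91237527 -0.03958746]
```

View pics/s11.png

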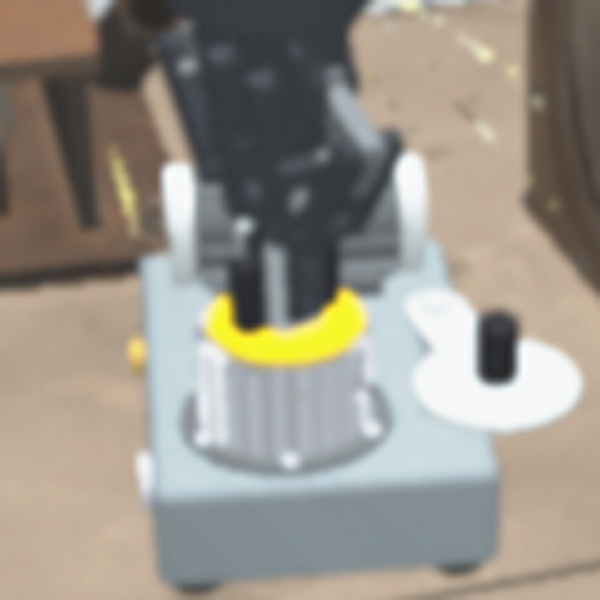

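{"op": "jog_arm", "data": {
  "rows": [
    [0,0,0,0,0,-0.08,0],
    [0,0,0,0,0,-0.1,0],
    [0,0,0,0,0,0,0]
  ]
}}

```text
time_s: 13.3
position: [0.434, -0.2035, 0.1686]
ee_rot: [0.0, -0.072, 0.997, -0.0]
wrist_force: [-3.7, 3.3, 14.0]
finger_gap: 0.012
```

```bash
cat > st.py <<'E'
from h import *
s=r.get_state();q=s['ee_rot'];M=rot(q).as_matrix();print(s['position'].round(4),'yaw',np.degrees(np.arctan2(-M[1,0],-M[0,0])).round(2),s['wrist_force'].round(1),s['wrist_torque'].round(2),s['finger_gap'].round(4))
E
python3 st.py
```

```text
Traceback (most recent call last):
  File "st.py", line 2, in <module>
    s=r.get_state();q=s['ee_rot'];M=rot(q).as_matrix();print(s['position'].round(4),'yaw',np.degrees(np.arctan2(-M[1,0],-M[0,0])).round(2),s['wrist_force'].round(1),s['wrist_torque'].round(2),s['finger_gap'].round(4))
                                                                                                                                                                                                ^^^^^^^^^^^^^^^^^^^^^
AttributeError: 'float' object has no attribute 'round'
```

```bash
sed -i "s/s\['finger_gap'\].round(4)/round(float(s['finger_gap']),4)/" st.py; python3 st.py
```

```text
[ 0.434  -0.2035  0.1686] yaw 8.28 [-3.7  3.3 14. ] [ 0.72  0.91 -0.19] 0.012
```

{"op": "jog_arm", "data": {
  "rows": [
    [0,0,0,0,0,-0.1,0],
    [0,0,0,0,0,-0.1,0],
    [0,0,0,0,0,-0.1,0],
    [0,0,0,0,0,0,0]
  ]
}}

```text
time_s: 13.7
position: [0.4344, -0.2028, 0.1687]
ee_rot: [0.001, 0.077, 0.997, 0.001]
wrist_force: [-2.4, 5.7, 13.2]
finger_gap: 0.0119
```

```bash
python3 st.py; python3 - <<'E'
from h import *
s,im,k=snap('wrist','w12.png')
cv2.imwrite('pics/w12z.png',cv2.resize(im[155:295,210:360],None,fx=5,fy=4,interpolation=cv2.INTER_CUBIC))
E
```

```text
[ 0.4344 -0.2028  0.1687] yaw -8.86 [-2.4  5.7 13.2] [ 1.18  0.59 -0.13] 0.0119
```

View pics/w12z.png

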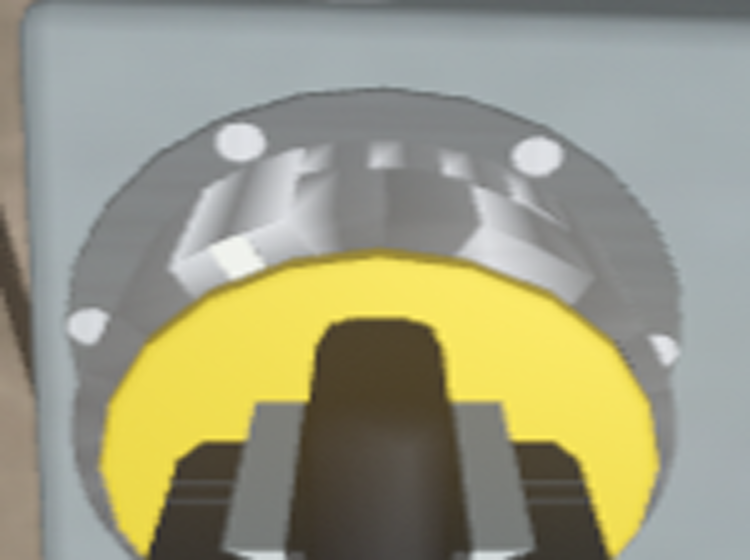

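{"op": "jog_arm", "data": {
  "rows": [
    [-0.2,0.5,0,0,0,-0.1,0],
    [0,0,0,0,0,-0.1,0],
    [0,0.3,0,0,0,-0.1,0],
    [0,0,0,0,0,-0.1,0],
    [0,0,0,0,0,-0.1,0]
  ]
}}

```text
time_s: 14.25
position: [0.4348, -0.2019, 0.1687]
ee_rot: [0.001, 0.322, 0.947, 0.002]
wrist_force: [-0.8, 5.7, 12.4]
finger_gap: 0.0117
```

```bash
python3 st.py
```

```text
[ 0.4348 -0.2019  0.1687] yaw -37.6 [-0.8  5.7 12.4] [1.34 0.24 0.22] 0.0117
```

{"op": "jog_arm", "data": {
  "rows": [
    [0,0.5,0,0,0,-0.05,0],
    [0,0,0,0,0,-0.04,0],
    [0,0,0,0,0,0,0],
    [0,0,0,0,0,0,0]
  ]
}}

```text
time_s: 14.65
position: [0.4346, -0.2019, 0.1687]
ee_rot: [0.001, 0.363, 0.932, 0.001]
wrist_force: [-0.9, 5.0, 11.8]
finger_gap: 0.0118
```

```bash
python3 st.py
```

```text
[ 0.4346 -0.2019  0.1687] yaw -42.56 [-0.9  5.  11.8] [0.97 0.41 0.12] 0.0118
```

{"op": "jog_arm", "data": {
  "rows": [
    [0,0,0,0,0,-0.04,0],
    [0,0,0,0,0,0,0],
    [0,0,0,0,0,0,0]
  ]
}}

```text
time_s: 14.95
position: [0.4342, -0.2023, 0.1687]
ee_rot: [0.001, 0.382, 0.924, 0.0]
wrist_force: [-3.0, 3.2, 11.5]
finger_gap: 0.012
```

```bash
python3 st.py
```

```text
[ 0.4342 -0.2023  0.1687] yaw -44.86 [-3.   3.2 11.5] [0.63 0.74 0.18] 0.012
```

{"op": "jog_arm", "data": {
  "rows": [
    [0,0,0,0,0,-0.04,0],
    [0,0,0,0,0,0,0],
    [0,0,0,0,0,0,0]
  ]
}}

```text
time_s: 15.25
position: [0.4338, -0.2025, 0.1686]
ee_rot: [0.0, 0.4, 0.917, -0.0]
wrist_force: [-3.6, 1.6, 12.5]
finger_gap: 0.0119
```

```bash
python3 st.py;  python3 - <<'E'
from h import *
s,im,k=snap('wrist','w13.png')
cv2.imwrite('pics/w13z.png',cv2.resize(im[155:295,210:360],None,fx=5,fy=4,interpolation=cv2.INTER_CUBIC))
E
```

```text
[ 0.4338 -0.2025  0.1686] yaw -47.13 [-3.6  1.6 12.5] [0.44 0.95 0.36] 0.0119
```

View pics/w13z.png

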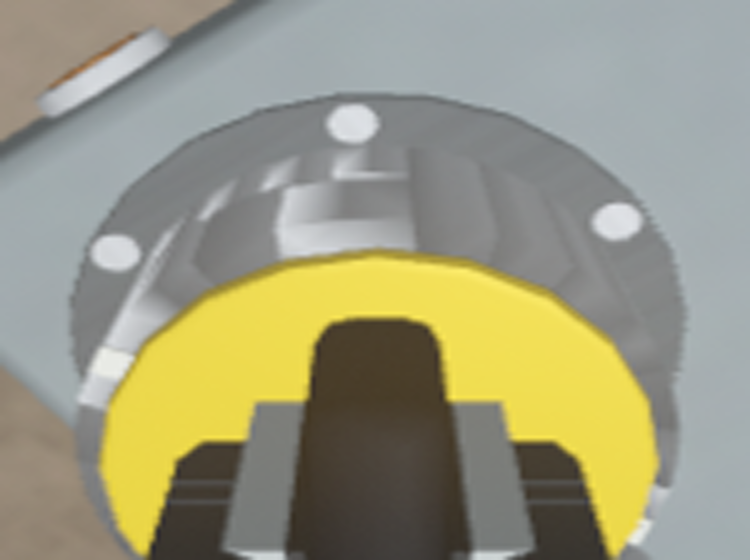

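{"op": "jog_arm", "data": {
  "rows": [
    [0,0,0,0,0,-0.03,0],
    [0,0,0,0,0,0,0],
    [0,0,0,0,0,0,0]
  ]
}}

```text
time_s: 15.6
position: [0.4338, -0.2025, 0.1686]
ee_rot: [0.0, 0.412, 0.911, -0.001]
wrist_force: [-3.6, 0.3, 13.3]
finger_gap: 0.0119
```

```bash
python3 st.py
```

```text
[ 0.4338 -0.2025  0.1686] yaw -48.7 [-3.6  0.3 13.3] [0.35 1.   1.03] 0.0119
```

{"op": "jog_arm", "data": {
  "rows": [
    [0,0,1.5,0,0,0,0],
    [0,0,1.5,0,0,0,0],
    [0,0,1,0,0,0,0],
    [0,0,0,0,0,0,0]
  ]
}}

```text
time_s: 16.0
position: [0.4335, -0.2023, 0.1695]
ee_rot: [-0.0, 0.414, 0.91, -0.0]
wrist_force: [3.3, -3.6, -14.8]
finger_gap: 0.0121
```

```bash
python3 st.py
```

```text
[ 0.4335 -0.2023  0.1695] yaw -48.87 [  3.3  -3.6 -14.8] [-0.92 -0.96  1.11] 0.0121
```

{"op": "jog_arm", "data": {
  "rows": [
    [0,0,-2,0,0,0,0],
    [0,0,0,0,0,0.03,0],
    [0,0,0,0,0,0.01,0],
    [0,0,0,0,0,0,0]
  ]
}}

```text
time_s: 16.4
position: [0.4337, -0.2025, 0.17]
ee_rot: [0.0, 0.396, 0.918, -0.0]
wrist_force: [-2.0, -0.4, 5.3]
finger_gap: 0.012
```

```bash
python3 st.py;  python3 - <<'E'
from h import *
s,im,k=snap('side','s14.png')
cv2.imwrite('pics/s14.png',cv2.resize(im[130:250,180:300],None,fx=5,fy=5,interpolation=cv2.INTER_CUBIC))
E
```

```text
[ 0.4337 -0.2025  0.17  ] yaw -46.7 [-2.  -0.4  5.3] [-0.05  0.48  0.06] 0.012
```

View pics/s14.png

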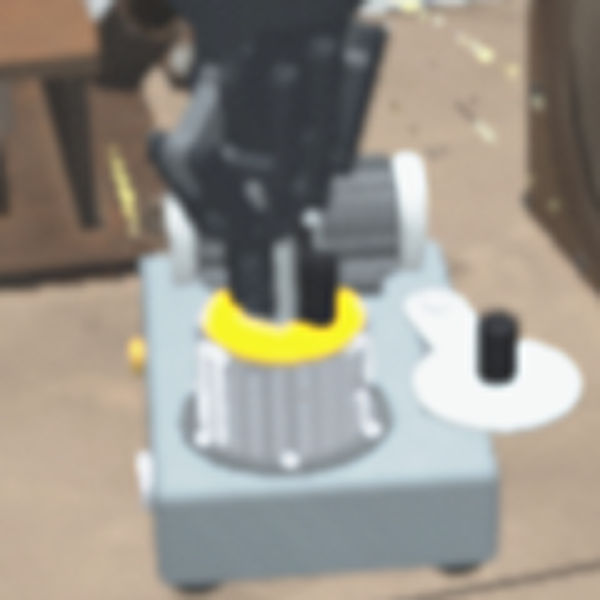

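{"op": "jog_arm", "data": {
  "rows": [
    [0,0,1,0,0,0,0],
    [0,0,1,0,0,0,0],
    [0,0,0,0,0,0,0]
  ]
}}

```text
time_s: 16.75
position: [0.4336, -0.2025, 0.1716]
ee_rot: [0.0, 0.396, 0.918, -0.0]
wrist_force: [-2.6, 0.4, 6.7]
finger_gap: 0.012
```

```bash
python3 st.py
```

```text
[ 0.4336 -0.2025  0.1716] yaw -46.66 [-2.6  0.4  6.7] [-0.13  0.56  0.1 ] 0.012
```

{"op": "jog_arm", "data": {
  "rows": [
    [0,0,1,0,0,0,0],
    [0,0,1,0,0,0,0],
    [0,0,0,0,0,0,0]
  ]
}}

```text
time_s: 17.05
position: [0.4337, -0.2025, 0.1732]
ee_rot: [0.0, 0.396, 0.918, -0.0]
wrist_force: [-0.4, -1.0, 4.3]
finger_gap: 0.0121
```

```bash
python3 st.py
```

```text
[ 0.4337 -0.2025  0.1732] yaw -46.64 [-0.4 -1.   4.3] [-0.38  0.38  0.06] 0.0121
```

{"op": "jog_arm", "data": {
  "rows": [
    [0,0,1,0,0,0,0],
    [0,0,1,0,0,0,0],
    [0,0,0,0,0,0,0]
  ]
}}

```text
time_s: 17.35
position: [0.4336, -0.2024, 0.175]
ee_rot: [0.0, 0.396, 0.918, -0.0]
wrist_force: [-0.4, -2.0, 2.1]
finger_gap: 0.0116
```

```bash
python3 st.py
```

```text
[ 0.4336 -0.2024  0.175 ] yaw -46.63 [-0.4 -2.   2.1] [-0.5   0.2   0.11] 0.0116
```

{"op": "jog_arm", "data": {
  "rows": [
    [0,0,1,0,0,0,0],
    [0,0,0,0,0,0,0]
  ]
}}

```text
time_s: 17.55
position: [0.4336, -0.2024, 0.1752]
ee_rot: [0.0, 0.396, 0.918, -0.0]
wrist_force: [1.4, -4.2, -6.1]
finger_gap: 0.0115
```

```bash
python3 st.py;  python3 - <<'E'
from h import *
s,im,k=snap('side','s15.png')
cv2.imwrite('pics/s15.png',cv2.resize(im[130:250,180:300],None,fx=5,fy=5,interpolation=cv2.INTER_CUBIC))
s,im,k=snap('wrist','w15.png')
cv2.imwrite('pics/w15z.png',cv2.resize(im[155:295,210:360],None,fx=5,fy=4,interpolation=cv2.INTER_CUBIC))
E
```

```text
[ 0.4336 -0.2024  0.1752] yaw -46.63 [ 1.4 -4.2 -6.1] [-0.94 -0.4   0.16] 0.0115
```

View pics/s15.png

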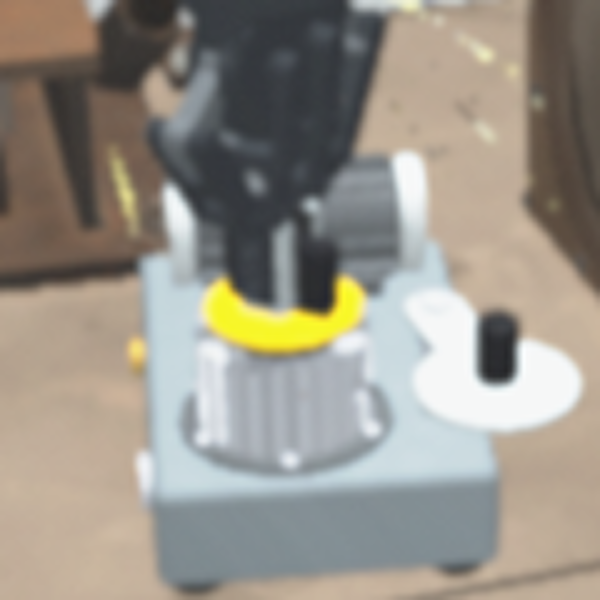

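View pics/w15z.png

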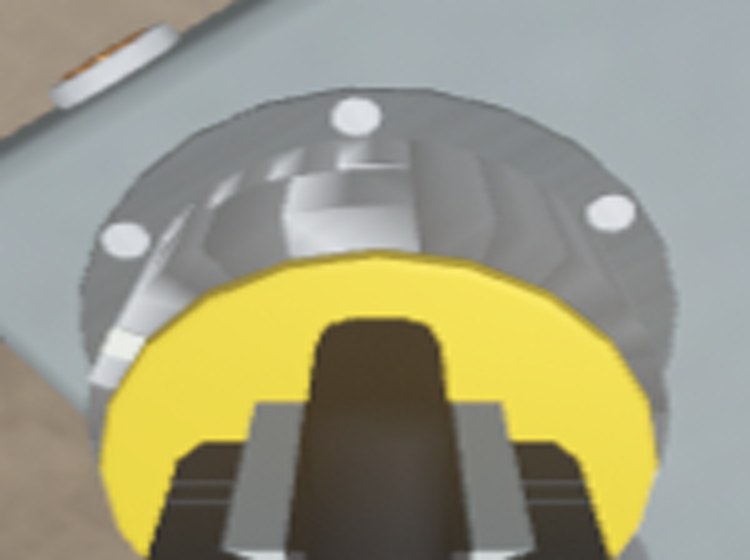

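{"op": "jog_arm", "data": {
  "rows": [
    [0,0,-0.7,0,0,0.03,0],
    [0,0,0,0,0,0.03,0],
    [0,0,0,0,0,0,0]
  ]
}}

```text
time_s: 17.95
position: [0.4335, -0.2022, 0.1752]
ee_rot: [-0.0, 0.368, 0.93, 0.0]
wrist_force: [1.2, -3.3, -3.6]
finger_gap: 0.0116
```

```bash
python3 st.py
```

```text
[ 0.4335 -0.2022  0.1752] yaw -43.14 [ 1.2 -3.3 -3.6] [-0.73 -0.25  0.01] 0.0116
```

{"op": "jog_arm", "data": {
  "rows": [
    [0,0,0,0,0,0.04,0],
    [0,0,0,0,0,0,0]
  ]
}}

```text
time_s: 18.15
position: [0.4334, -0.2021, 0.1752]
ee_rot: [-0.0, 0.349, 0.937, 0.0]
wrist_force: [1.3, -2.6, -3.3]
finger_gap: 0.0121
```

```bash
python3 st.py
```

```text
[ 0.4334 -0.2021  0.1752] yaw -40.89 [ 1.3 -2.6 -3.3] [-0.65 -0.2   0.  ] 0.0121
```

{"op": "jog_arm", "data": {
  "rows": [
    [0,0,0,0,0,0.05,0],
    [0,0,0,0,0,0,0]
  ]
}}

```text
time_s: 18.35
position: [0.4333, -0.2019, 0.1751]
ee_rot: [-0.0, 0.326, 0.945, 0.0]
wrist_force: [-0.0, -1.9, -3.1]
finger_gap: 0.0119
```

```bash
python3 st.py
```

```text
[ 0.4333 -0.2019  0.1751] yaw -38.05 [-0.  -1.9 -3.1] [-0.58 -0.09  0.05] 0.0119
```

{"op": "jog_arm", "data": {
  "rows": [
    [0,0,0,0,0,0.05,0],
    [0,0,0,0,0,0,0]
  ]
}}

```text
time_s: 18.55
position: [0.4332, -0.2021, 0.1751]
ee_rot: [-0.0, 0.303, 0.953, 0.0]
wrist_force: [0.0, -3.1, -3.2]
finger_gap: 0.0119
```

```bash
python3 st.py
```

```text
[ 0.4332 -0.2021  0.1751] yaw -35.26 [ 0.  -3.1 -3.2] [-0.61  0.08 -0.14] 0.0119
```

{"op": "jog_arm", "data": {
  "rows": [
    [0,0,0,0,0,0.03,0],
    [0,0,0,0,0,0,0]
  ]
}}

```text
time_s: 18.75
position: [0.4332, -0.2022, 0.1752]
ee_rot: [-0.0, 0.289, 0.957, -0.0]
wrist_force: [-1.2, -2.7, -2.9]
finger_gap: 0.0119
```

```bash
python3 st.py
```

```text
[ 0.4332 -0.2022  0.1752] yaw -33.54 [-1.2 -2.7 -2.9] [-0.7   0.21 -0.57] 0.0119
```

{"op": "jog_arm", "data": {
  "rows": [
    [0,0,0,0,0,-0.07,0],
    [0,0,0,0,0,-0.065,0],
    [0,0,0,0,0,0,0]
  ]
}}

```text
time_s: 19.05
position: [0.4333, -0.2018, 0.1752]
ee_rot: [-0.0, 0.351, 0.936, 0.0]
wrist_force: [-0.8, -1.6, -2.7]
finger_gap: 0.0121
```

```bash
python3 st.py
```

```text
[ 0.4333 -0.2018  0.1752] yaw -41.16 [-0.8 -1.6 -2.7] [-0.42  0.14 -0.15] 0.0121
```

{"op": "jog_arm", "data": {
  "rows": [
    [0,0,0,0,0,0,0.15],
    [0,0,0,0,0,0,0.25],
    [0,0,0,0,0,0,0.35],
    [0,0,0,0,0,0,0.4],
    [0,0,0,0,0,0,0.4]
  ]
}}

```text
time_s: 19.55
position: [0.4337, -0.2022, 0.1755]
ee_rot: [0.0, 0.352, 0.936, 0.0]
wrist_force: [-0.7, 0.5, 0.1]
finger_gap: 0.0338
```

```bash
python3 st.py
```

```text
[ 0.4337 -0.2022  0.1755] yaw -41.16 [-0.7  0.5  0.1] [ 0.02 -0.02 -0.03] 0.0338
```

Released. Lift straight up and look.

{"op": "jog_arm", "data": {
  "rows": [
    [0,0,10,0,0,0,0.4],
    [0,0,25,0,0,0,0.4],
    [0,0,40,0,0,0,0.4],
    [0,0,45,0,0,0,0.4],
    [0,0,0,0,0,0,0.4]
  ]
}}

```text
time_s: 20.05
position: [0.4369, -0.2043, 0.3029]
ee_rot: [0.007, 0.352, 0.936, -0.001]
wrist_force: [1.5, -1.7, -0.6]
finger_gap: 0.0343
```

{"op": "jog_arm", "data": {
  "rows": [
    [20,-20,0,0,0,0.1,0.4],
    [0,0,0,0,0,0.14,0.4],
    [0,0,0,0,0,0.14,0.4],
    [0,0,0,0,0,0.14,0.4],
    [0,0,0,0,0,0.14,0.4]
  ]
}}

```text
time_s: 20.55
position: [0.4534, -0.2222, 0.2953]
ee_rot: [-0.0, 0.026, 1.0, 0.0]
wrist_force: [-0.8, -0.7, -0.4]
finger_gap: 0.0344
```

{"op": "jog_arm", "data": {
  "rows": [
    [0,0,0,0,0,0.06,0.4],
    [0,0,0,0,0,0,0.4],
    [0,0,0,0,0,0,0.4]
  ]
}}

```text
time_s: 20.85
position: [0.4535, -0.2222, 0.2953]
ee_rot: [-0.0, 0.0, 1.0, 0.0]
wrist_force: [-0.2, -0.5, -0.2]
finger_gap: 0.0344
```

```bash
python3 st.py;  python3 - <<'E'
from h import *
s,im,k=snap('side','s16.png')
cv2.imwrite('pics/s16.png',cv2.resize(im[130:330,180:420],None,fx=3,fy=3,interpolation=cv2.INTER_CUBIC))
s,im,k=snap('wrist','w16.png');print(s['time_s'])
m,b=blobs(im,(22,150,120),(35,255,255),100)
n,l,st,ce=cv2.connectedComponentsWithStats(m);i=1+np.argmax(st[1:,4])
h=cv2.convexHull(np.argwhere(l==i)[:,::-1].astype(np.float32));e=cv2.fitEllipse(h);print(e,plane(k,e[0],.1015))
E
```

```text
[ 0.4535 -0.2222  0.2953] yaw -0.01 [-0.2 -0.5 -0.2] [-0.02  0.04 -0.01] 0.0344
20.9
((191.96502685546875, 108.45414733886719), (36.35525131225586, 40.529823303222656), 150.60269165039062) [ 0.37045459 -0.29945758  0.1015    ]
```

View pics/s16.png

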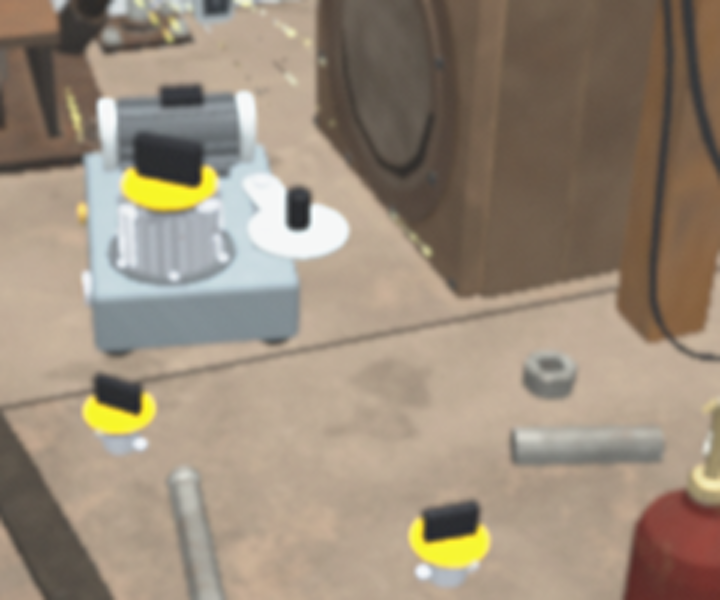

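View pics/w16.png

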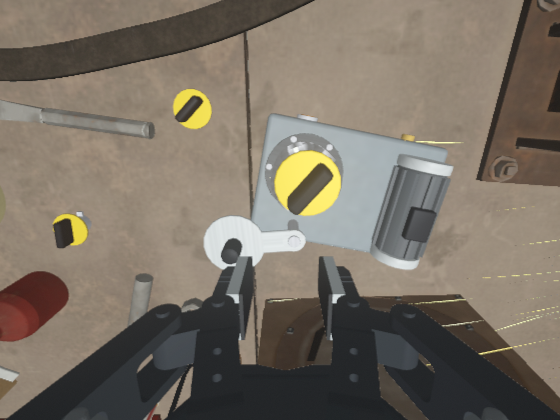

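```bash
python3 - <<'E'
from h import *
print(r.hand_in(), r.get_state()['time_s'])
E
```

```text
the job is handed in; nothing more can be done
the job is handed in; nothing more can be done
```

I swung the dust cover off the neck, then fitted the largest yellow cap and locked it. I let go, lifted the gripper clear and handed the job in at about 21 s.

**Cover:** I pushed the knob with the closed fingers through about 1.6 rad, to near 1.8 rad. The last pictures show its disc clear of the neck.

**Fitting the cap:** I lined the lugs up with the ticked slots in the wrist view, pushed down to about 31–32 mm below the rim and turned clockwise until it hit the stop (about 1 N m).

**Lock checks before letting go:**
- **Upward:** it sprang up and stopped hard at about 26.5 mm below the rim, in the notch.
- **Counterclockwise:** turning back was blocked at about −0.57 N m, after roughly 0.2 rad of play.
- **Angle:** I left it at about −41°, my estimate of the locked direction from the ticks.

**Final pictures:** the cap stands upright in the neck and the gripper touches nothing. The chisel, nut and round bar appear to lie where they were, judged by eye only.

**What disagreed:**
- The first lift jammed against the stop with 15 N; it came free once I turned back slightly.
- In the last wrist view the grip bar looks nearer −46° by a rough reading, still within the play I felt.
- My final automatic fit of the cap's position picked up one of the smaller caps, so I disregarded it. The final seating is judged by eye and the force checks.

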